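# Hook the funnel bracket into the slotted stand and lock it

## Robot

A 6-joint arm with a two-finger parallel gripper is mounted at the origin on the work surface. World frame = base frame: x ahead of the robot, y to its left, z up, the work surface at z = 0. Lengths are in m, angles in rad, forces in N, time in s.
With the tool pointing down it reaches from about 0.325 to 0.775 m from the base axis. Payload 5.5 kg.
Tool frame: the origin (TCP) lies midway between the tips of the shut fingers; the grasp point (between the pads) lies 19 mm behind it (manip.pinch_z is the distance from the TCP to the grasp point, in m); z points along the fingers, y is the line along which they close (so a half turn about z gives the same grasp; the last joint's range is limited). The gripper opens to 85 mm and grips with 20 to 120 N. Pads are 22 mm wide; open, the fingers measure 114 mm over their backs; the gripper's body (76 mm by 85 mm) begins 54 mm behind the grasp point. The pads swing forward as they close: fully open they stand 13 mm farther back than shut.
Start: joints at [-1.195, 0.091, 1.231, -0, 1.82, -0.057], TCP at [0.252, -0.545, 0.231] pointing down, gripper open.
Joint ranges: [-2.87, 2.87], [-0.86, 2.18], [0.17, 2.46], [-1.51, 4.65], [0.06, 2.69], [-2.65, 2.65]. Speed limits (rad/s): [2.57, 2.57, 3.01, 3.14, 3.14, 3.14].

## Interface

Orientations are given as a unit quaternion [w, x, y, z].
In Python, from plant import manip gives the robot as it stands.
- The arm moves only by the tool jog_arm, never from a script. Its argument "deltas" is one flat list of numbers, 7 for each row, row after row: the turn, a rotation vector about the world's x, y, z normalised to -1 to 1, where 1 is 180 degrees, then the shift along the world's x, y, z normalised to -1 to 1, where 1 is 30 cm, then the closure, from 0 (fully open) to 1 (shut). In form: [wx, wy, wz, tx, ty, tz, grip, wx, wy, wz, tx, ty, tz, grip, ...]. A call has 1 to 10 rows; each row shifts and turns the commanded pose from where the row before left it; what a row does not reach is not made up. A row lasts 1/8 s, in which the tool goes at most 62.5 mm and 10.7 degrees, less where a joint would pass 70% of its speed; a pose out of reach is approached as far as the arm can. A call with a number of a shift or a turn outside -1 to 1 is refused whole. A call with a gripper value outside its range is refused whole. The fingers move at their own pace and stop on an object; the grip force is fixed at half the most. Time passes only in rows, so rows that do not move let the fingers close. It gives the time, the measured TCP pose, the force, the opening and the grip force at its end, in the units of the state.
- manip.observe(): the state, without advancing time (a new reading comes with each control period).
- manip.capture(name): name is "side" or "top"; returns a dict with "img" (420x560x3 uint8, blue, green, red), "depth" (420x560 float32, m along the optical axis (not along the pixel's ray), 0 where there is no reading), "fx", "fy", "cx", "cy" (pixels), "eye" and "orientation" of the camera in the world. Camera axes: x right, y up, looking along -z (the intrinsics and any distortion apply to the point x, -y, -z); pixel columns grow to the right and rows downward; lengths in m; the calibration is good to about 2 mm. A picture is of the moment at which its call begins.
- manip.close_job(): hands the job in; it is judged then, once.
The state is a dict: "t": time; "joint_pos": joint angles; "dq": joint speeds; "effort": joint torques, N m; "eef_pos": TCP position; "tcp_rot": TCP orientation; "wrist_force": force on the tool from outside, world axes, zero at the start; "torque": the same for the moment, N m; "width": finger opening in m; "grasp_force": force on a finger pad.
Only numpy, scipy, OpenCV 4.12 (cv2) and the standard library are available. Lean on these libraries where they do the work, as an engineer would, in place of code of your own. Each camera call takes 0.05 s, during which the arm holds its last target. There are 200 camera calls.

## Task

Pick up the loose steel funnel bracket, hook its two claws into the two slots of the upright plate on the steel stand, and press it straight down until it is fully home and the spring catch has snapped out through the bracket's window. The plate is thin, so feel your way in and never push on it hard (stay below about 40 N). Leave the other things on the cart where they are, and let go of the bracket at the end.

Things in the scene. Friction and masses are not known exactly. Their poses are not given: they have to be found in the camera images.
- bracket_grip (a point): Grip point of the loose dark steel funnel bracket (0.3 kg, standing on its flat underside), 90 mm above the underside and 30 mm behind its back face. x to the claws' side, y left, z up. It lies in the upright web to grip: 16 mm thick (y), reaching 20 mm behind to 25 mm ahead of this point and 20 mm above it. On the -x side a low arm holds a ring, 84 mm across, 8 mm thick, centre 72 mm behind.
- bracket: Same bracket; origin on the underside, in the back face, midway between the claws. Back plate 5 x 70 mm, 78 mm high; window 20 mm wide, 8 to 24 mm up, over a bottom bar. Claws at y = +-20 mm, 5 mm wide: a prong 50 to 58 mm up stands 11.5 mm out of the back face and ends in a tooth hanging to 36 mm up, 5.5 mm clear of the face. A claw that misses its slot stops the face 11.5 mm short.
- stand: Fixed grey stand with an upright slotted plate, 4 mm thick, 76 mm wide, top 150 mm above the cart. Origin: on the cart top, in the plane of the plate's front face, on the stand's middle line. x points through the plate to its back, so the bracket goes in along +x; y left. Base 120 x 120 mm, 8 mm thick, 25 mm of it in front of the face. Plate and catch are oiled (low friction).
- stand_mid (a point): Point of the stand 110 mm above its origin, level with the slots' lower ends; same axes. Two slots, 8.2 mm wide, 40 mm apart, 29 mm high from here up; 30 mm free behind. The plate is clamped off the middle: the slots' middle lies -13 to +13 mm along y from this point, not told by these poses, to be felt or seen; it stays put. Offer claws straight on; shift sideways if they meet the plate.
- seat (a point): Where the grip point is when locked, but for the sideways shift: 150 mm above the cart, 30 mm in front of the plate. Go in about 17 mm higher than this (14 to 20) until the back face meets the plate, then press 17 mm straight down until the prongs rest on the slots' lower ends. Force between bracket and plate must stay under 40 N, also when feeling for the slots.
- catch (a joint): Spring catch mid-plate below the slots: brass wedge nose, 14 mm wide, 69.5 to 76.5 mm above the cart, sloped on top, flat below, 4.7 mm out of the face. Value in m: 0 fully out, up to 0.0075 pushed in. The bracket's bottom bar pushes it in about 5 mm on the way down (about 10 N down; the bracket's weight is not enough); it then snaps out through the window over the bar, back to 0.
- coil: Bystander: tan bakelite ignition coil, 66 by 40 mm, 64 mm high; origin under its centre.
- hub: Bystander: silver aluminium mower wheel hub, 84 mm across, 40 mm high; origin under its centre.
- grommet: Bystander: black rubber grommet ring, 42 mm across, 11 mm high; origin under its centre.
- extension_bar: Bystander: chrome socket extension bar lying along its y, 152 mm long, 18 mm thick; origin under its centre.

How it is judged:
On the way, in this order (a step that is already met when the one before it is completed fails the run):
1. both claws are in the slots, the bracket still raised, its back against the plate (x of bracket_grip in the frame of stand between -0.036 and -0.022 m and y of bracket_grip in the frame of stand between -0.017 and 0.017 m and z of bracket_grip in the frame of stand between 0.158 and 0.176 m), for 0.05 s.
2. the bracket is pressed fully home and the catch has snapped out (x of bracket_grip in the frame of stand between -0.04 and -0.022 m and y of bracket_grip in the frame of stand between -0.017 and 0.017 m and z of bracket_grip in the frame of stand between 0.1465 and 0.1535 m and angle between bracket_grip's own z axis and vertical below 0.09 rad and angle between the x axis of bracket_grip and the x axis of stand, either way round below 0.1 rad and value of joint catch below 0.0015 m), for 0.2 s.
At the end, for the whole second after the job is handed in: The bracket hangs released and at rest: grip point 146.5 to 153.5 mm above the cart top, 22 to 40 mm in front of the plate, within 17 mm of the stand's middle line, upright within 0.09 rad, square to the plate within 0.10 rad, catch out to within 1.5 mm (all of step 2 and linear speed of bracket below 0.02 m/s and contact force between the fingers and bracket below 0.1 N); the robot touches nothing.
It fails at once if the bracket was pushed on the stand or its plate with more than 40 N (contact force between bracket and stand above 40 N).
It fails at once if the robot pushed on the stand with more than 40 N (contact force between any of the fingers, the arm and stand above 40 N).
It fails at once if the coil, hub, grommet or extension bar was moved by more than 20 mm (distance of any of coil, hub, grommet, extension_bar from where it was at the start of the episode above 0.02 m).
It also fails if it takes over 64 s, if anything falls off the work surface, if the arm or the gripper's body presses on something with over 40 N, if the wrist force passes 120 N, or if a joint passes its speed limit or range.

## Working session

There is one attempt and no reset: what is moved stays moved. The work goes in short steps, Python scripts to look and compute and a tool call to move; the robot and the scene stay as the last step left them, time stands still between calls to the robot, and variables do not carry over. Pictures are saved under pics/ and viewed, at most 10 in all, crops included, and the job is handed in when it is done.

Besides the shell and the picture viewer there is one more tool, called after "Call:" as name(argument=value, ...), one argument or row to a line, values as JSON. jog_arm: Moves the arm, as the interface text tells. Its arguments: {"type":"object","properties":{"deltas":{"type":"array"}},"required":["deltas"]}

```bash
mkdir -p pics
cat > h.py <<'E'
import numpy as np, cv2
from scipy.spatial.transform import Rotation as R
from plant import manip
def rot(c):
    q=c["orientation"]; return R.from_quat([q[1],q[2],q[3],q[0]]).as_matrix()
def cloud(c):
    v,u=np.indices(c["depth"].shape); d=c["depth"]
    p=np.stack([(u-c["cx"])/c["fx"]*d,-(v-c["cy"])/c["fy"]*d,-d],-1)
    return p@rot(c).T+np.array(c["eye"])
E
python3 - <<'E'
from h import *
for n in("top","side"):
    c=manip.capture(n); cv2.imwrite(f"pics/{n}0.png",c["img"]); np.savez(f"{n}0.npz",**c)
    print(n,c["eye"],rot(c).round(3).tolist(),c["fx"],{k:v for k,v in c.items() if k not in("img","depth")}.keys())
print(manip.observe(),manip.pinch_z)
E
```

```text
top [0.45242614 0.01682045 1.12736107] [[0.015, 0.994, -0.112], [-1.0, 0.016, 0.006], [0.008, 0.112, 0.994]] 466.0919968194795 dict_keys(['fx', 'fy', 'cx', 'cy', 'eye', 'orientation'])
side [0.40565508 0.60942883 0.90813582] [[-0.951, 0.249, -0.185], [-0.31, -0.735, 0.603], [0.014, 0.63, 0.776]] 541.1139131073392 dict_keys(['fx', 'fy', 'cx', 'cy', 'eye', 'orientation'])
{'t': 0.1, 'joint_pos': array([-1.19469126e+00,  9.17765419e-02,  1.23180104e+00,  9.76344181e-06,
        1.81979113e+00, -5.67151374e-02]), 'dq': array([ 0.00105099, -0.00289468, -0.00112652, -0.00067152, -0.00083772,
        0.00027116]), 'effort': array([ 3.41818683e-03, -4.60215175e+01, -4.19220364e+01, -8.18580156e-05,
        1.06726127e-02,  1.07482688e-05]), 'eef_pos': array([ 0.25155683, -0.54443248,  0.23024805]), 'tcp_rot': array([-8.77484626e-04,  9.76673939e-01,  2.14725938e-01, -1.36540146e-04]), 'wrist_force': array([0.23154   , 0.22498267, 0.42061297]), 'torque': array([ 0.02147384, -0.05174087,  0.00422174]), 'grasp_force': 0.0, 'width': 0.08531683426655344} 0.0187
```

View pics/top0.png

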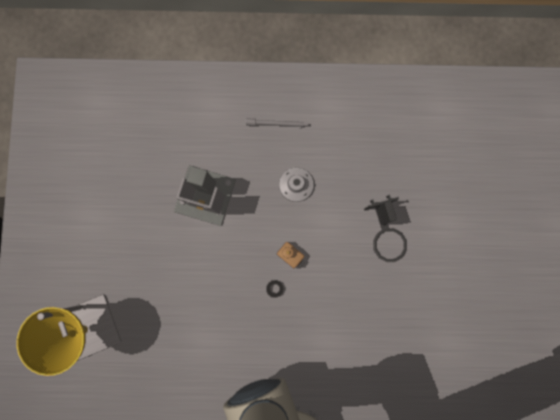

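View pics/side0.png

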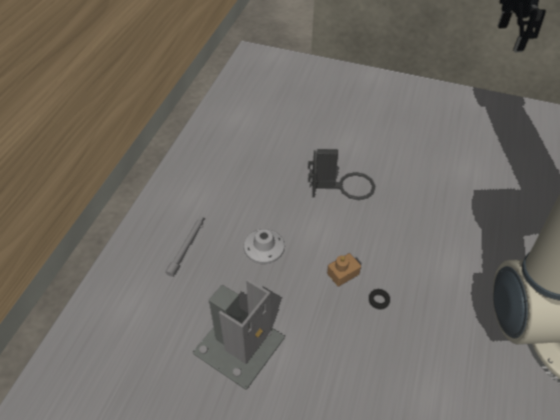

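The top view shows the stand at about (203,195) with its brass nose at (200,206), facing the robot. The bracket web is at (388,212), with claws up-image and the ring at (390,245). The side view shows the stand at (240,335), the brass at (260,333) and the bracket at (325,170).

Run:
```python
from h import *
P={}
for n in("top","side"):
    c=dict(np.load(f"{n}0.npz")); p=cloud(c); P[n]=p
    t=p[:,:,2]; print(n,"table z median",np.median(t[c["depth"]>0]))
    for nm,(u,v) in {"top":{"stand":(203,195),"br":(388,212),"ring":(376,245),"brass":(200,206)},"side":{"stand":(240,335),"br":(325,170),"brass":(260,333)}}[n].items(): print(nm,p[v,u].round(4))
    c0=c
allp=np.concatenate([P["top"].reshape(-1,3),P["side"].reshape(-1,3)])
src=np.r_[np.zeros(420*560),np.ones(420*560)]
def reg(x,y,r,z0,z1): 
    m=(np.hypot(allp[:,0]-x,allp[:,1]-y)<r)&(allp[:,2]>z0)&(allp[:,2]<z1); return allp[m],src[m]
for nm,uv in(("stand",(195,203)),("br",(215,388)),("ringc",(245,390))):
    x,y=P["top"][uv][:2]
    for z0,z1 in((.004,.012),(.012,.05),(.05,.07),(.07,.085),(.085,.1),(.1,.12),(.12,.145),(.145,.16)):
        q,s=reg(x,y,.11,z0,z1)
        for k in(0,1):
            a=q[s==k]
            if len(a)>4:
                r=cv2.minAreaRect((a[:,:2]*1000).astype(np.float32)); print(nm,z0,k,len(a),np.round(r[0],1),np.round(r[1],1),round(r[2],1),"med z",np.median(a[:,2]).round(4))
# ring via RANSAC-ish: points z .004-.012 in bracket area, circle fit by minEnclosingCircle of ring mask
```

```text
top table z median -0.0008433636324951532
stand [0.6054 0.2179 0.0058]
br [ 0.5597 -0.2073  0.1133]
ring [ 0.4909 -0.2015  0.0062]
brass [0.566  0.2037 0.1165]
side table z median -0.001831225023123495
stand [0.5847 0.2466 0.1152]
br [ 0.5627 -0.2072  0.0575]
brass [0.5642 0.2114 0.0692]
stand 0.004 0 1178 [605.1 216.1] [198.5 209.2] 64.6 med z 0.0076
stand 0.004 1 2109 [593.  211.2] [183.6 147.8] 43.9 med z 0.0072
stand 0.012 0 246 [602.  212.1] [111.9 114.8] 71.8 med z 0.0258
stand 0.012 1 574 [612.9 214.2] [101.9  87.5] 74.3 med z 0.0297
stand 0.05 0 112 [601.  202.8] [75.2 76.8] 73.5 med z 0.0612
stand 0.05 1 308 [603.4 203.7] [76.5 79.4] 73.0 med z 0.0595
stand 0.07 0 114 [602.2 202. ] [73.7 78.4] 75.0 med z 0.0769
stand 0.07 1 311 [602.8 204.3] [76.  78.3] 73.4 med z 0.0773
stand 0.085 0 96 [603.6 201.1] [73.8 74.2] 74.1 med z 0.0923
stand 0.085 1 318 [604.9 203.7] [76.3 75. ] 73.7 med z 0.093
stand 0.1 0 130 [603.4 201.8] [74.  73.5] 74.0 med z 0.1095
stand 0.1 1 473 [604.5 203.4] [76.8 75. ] 74.3 med z 0.1101
stand 0.12 0 182 [603.5 202.4] [75.7 73.3] 74.2 med z 0.1329
stand 
[... 959 characters left out ...]
0.0062
ringc 0.004 1 336 [ 496.8 -217.4] [185.5 133. ] 18.5 med z 0.0062
ringc 0.012 0 86 [ 532.2 -234.3] [143.9  64.1] 30.0 med z 0.0309
ringc 0.012 1 261 [ 564.7 -207. ] [50.4 62.7] 17.1 med z 0.0316
ringc 0.05 0 63 [ 578.3 -211.6] [61.8 56.6] 48.9 med z 0.0575
ringc 0.05 1 175 [ 575.4 -195.4] [50.9 60.3] 78.0 med z 0.0592
ringc 0.07 0 98 [ 565.6 -212.1] [49.8 69.3] 16.9 med z 0.0773
ringc 0.07 1 173 [ 566.9 -211.8] [49.9 70.1] 19.8 med z 0.0771
ringc 0.085 0 32 [ 560.4 -205.5] [43.4  1.8] 17.7 med z 0.092
ringc 0.085 1 107 [ 563.2 -205.3] [45.8 13.1] 4.8 med z 0.0928
ringc 0.1 0 162 [ 563.2 -212.7] [44.5 16.9] 18.7 med z 0.1089
ringc 0.1 1 171 [ 563.9 -212.7] [43.9 22.4] 23.2 med z 0.1079
```

Run:
```python
from h import *
C={n:dict(np.load(f"{n}0.npz")) for n in("top","side")}
P={n:cloud(C[n]) for n in C}
S=P["side"].reshape(-1,3); T=P["top"].reshape(-1,3)
# stand yaw
A=np.concatenate([S,T]); 
def near(A,x,y,r,z0,z1): return A[(np.hypot(A[:,0]-x,A[:,1]-y)<r)&(A[:,2]>z0)&(A[:,2]<z1)]
th=np.radians(-15.8)
for it in range(3):
    ex=np.array([np.cos(th),np.sin(th)]); ey=np.array([-ex[1],ex[0]])
    q=near(S,.6046,.2024,.07,.02,.148); loc=np.c_[(q[:,:2]-[.6046,.2024])@ex,(q[:,:2]-[.6046,.2024])@ey]
    m=(loc[:,0]<-.033)&(loc[:,0]>-.042)
    vx,vy,x0,y0=cv2.fitLine(q[m][:,:2].astype(np.float32),cv2.DIST_HUBER,0,.001,.001).ravel()
    if vy<0: vx,vy=-vx,-vy
    th=np.arctan2(-vx,vy)
ex=np.array([np.cos(th),np.sin(th)]); ey=np.array([-ex[1],ex[0]])
print("stand yaw",np.degrees(th),m.sum())
o=np.array([x0,y0])
# base
b=np.concatenate([near(S,.6046,.2024,.12,.0055,.0105)]); 
def loc(p): return np.stack([(p[...,:2]-o)@ex,(p[...,:2]-o)@ey,p[...,2]],-1)
for n in C:
    L=loc(P[n]); m=(abs(L[...,0])<.12)&(abs(L[...,1])<.1)&(L[...,2]>.0045)&(L[...,2]<.012)
    m=cv2.morphologyEx(m.astype(np.uint8),cv2.MORPH_OPEN,np.ones((3,3)))>0
    l=L[m]; r=cv2.minAreaRect((l[:,:2]*1000).astype(np.float32)); print(n,"base rect",r, np.percentile(l[:,0],[1,99]),np.percentile(l[:,1],[1,99]))
    f=(abs(L[...,0])<.003)&(abs(L[...,1])<.06)&(L[...,2]>.03)&(L[...,2]<.152); print("face y range",np.percentile(L[f][:,1],[0.5,99.5]),"med x",np.median(L[f][:,0]),np.median(L[f][:,2]))
    pt=(abs(L[...,0])<.006)&(abs(L[...,1])<.06)&(L[...,2]>.146)&(L[...,2]<.153); print("top x",L[pt][:,0].min(),L[pt][:,0].max(),"y",L[pt][:,1].min(),L[pt][:,1].max())
    # brass
    hsv=cv2.cvtColor(C[n]["img"],cv2.COLOR_BGR2HSV); br=(hsv[...,1]>120)&(abs(L[...,0])<.02)&(abs(L[...,1])<.05)&(L[...,2]>.03)
    if br.any(): print("brass",br.sum(),L[br].mean(0),L[br].min(0),L[br].max(0))
# rectify face from side image
c=C["side"]; Rm=rot(c)
yy=np.linspace(.05,-.05,401); zz=np.linspace(.155,.05,421)
Y,Z=np.meshgrid(yy,zz); W=np.concatenate([o+Y[...,None]*ey,Z[...,None]],-1)
q=(W-c["eye"])@Rm; u=c["cx"]+c["fx"]*q[...,0]/-q[...,2]; v=c["cy"]-c["fy"]*q[...,1]/-q[...,2]
cv2.imwrite("pics/face.png",cv2.convertScaleAbs(cv2.remap(c["img"],u.astype(np.float32),v.astype(np.float32),cv2.INTER_LINEAR),alpha=2))
L=loc(P["side"]); D=cv2.remap(L[...,0].astype(np.float32),u.astype(np.float32),v.astype(np.float32),cv2.INTER_NEAREST)
for z in(.115,.12,.125,.13,.135):
    row=D[np.argmin(abs(zz-z))]; h=row>.005
    e=np.flatnonzero(np.diff(h.astype(int))); print(z,(yy[e]*1000).round(1))
print("origin on face",o,"o",ex)
# bracket
q=near(T,.5635,-.2127,.04,.105,.114); r=cv2.minAreaRect((q[:,:2]*1000).astype(np.float32)); print("web",r)
q=near(A,.567,-.212,.06,.07,.084); bex=np.array([np.cos(.32),np.sin(.32)])
s=(q[:,:2]-[.5635,-.2127])@bex; q=q[s>.018]; r=cv2.minAreaRect((q[:,:2]*1000).astype(np.float32)); print("backplate",len(q),r)
t=P["top"]; hsv=C["top"]["img"].max(2)
m=(t[...,2]>.0035)&(t[...,2]<.012)&(np.hypot(t[...,0]-.495,t[...,1]+.235)<.055)&(hsv<70)
xy=t[m][:,:2]; (cx,cy),_,_=e=cv2.fitEllipse((xy*1000).astype(np.float32)); print("ring",e,cv2.minEnclosingCircle((xy*1000).astype(np.float32)))
```

```text
stand yaw -15.918211 1059
top base rect ((33.573150634765625, 7.888103485107422), (119.21755981445312, 119.2485122680664), 0.171836256980896) [-0.02523373  0.0917651 ] [-0.0509064   0.06456826]
face y range [-0.04178064  0.03392534] med x -0.0008605054372772206 0.12027908573185808
top x -0.001067245220388969 0.00591636287161502 y -0.0415895776155781 0.034921140303829507
side base rect ((34.25199890136719, 8.55194091796875), (120.63934326171875, 120.3440170288086), 89.77401733398438) [-0.02474192  0.09212   ] [-0.04906241  0.06762755]
face y range [-0.0405753   0.03502866] med x -1.947577933354643e-05 0.09823674134527327
top x -0.0011950763308696312 0.005885375438735371 y -0.0409398679563883 0.034089723023369205
brass 18 [-0.0031652  -0.00376355  0.07236717] [-0.0048779  -0.00972687  0.06952139] [-0.00141327  0.00179422  0.07566789]
0.115 [ 39.2 -41.5]
0.12 [ 41.5  40.2  39.   19.   17.5 -20.8 -21.5 -41.5]
0.125 [ 39.   20.   17.2 -18.8 -21.5 -41.7]
0.13 [ 40.8  40.   38.3  19.5  17.  -19.  -21.8 -41.7]
0.135 [ 40.2  19.3  16.5 -19.  -21.5 -41.7]
origin on face [0.5704443  0.21600035] o [ 0.9616542 -0.2742649]
web ((563.19775390625, -212.6207733154297), (44.531185150146484, 16.172136306762695), 18.446128845214844)
backplate 147 ((585.2437133789062, -205.3636932373047), (10.074374198913574, 70.77931213378906), 17.052043914794922)
ring ((494.8880310058594, -234.34303283691406), (71.18476104736328, 81.9717788696289), 107.362548828125) ((498.41595458984375, -231.78114318847656), 44.631343841552734)
```

View pics/face.png

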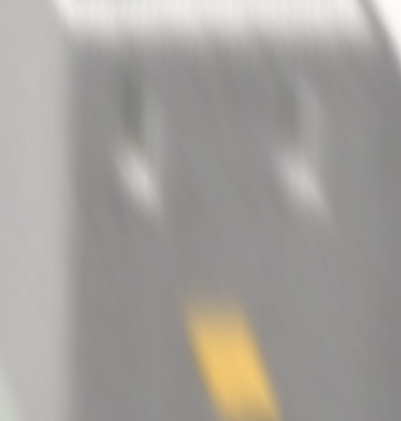

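The rectified face shows slots near columns 138 and 302, which gives y of about +15.5 and -25 mm. The brass is at column ~232. So the slots' middle is about -3.7 mm in my face frame, and the sizes agree with those given. Next I move above the bracket.

Call:
jog_arm(
  deltas=[0,0,-0.005,0.1285,0.1382,0,0,0,0,-0.005,0.1285,0.1382,0,0,0,0,-0.005,0.1285,0.1382,0,0,0,0,-0.005,0.1285,0.1382,0,0,0,0,-0.005,0.1285,0.1382,0,0,0,0,-0.005,0.1285,0.1382,0,0,0,0,-0.005,0.1285,0.1382,0,0,0,0,-0.005,0.1285,0.1382,0,0,0,0,0,0,0,0,0,0,0,0,0,0,0,0],
)

```text
t: 1.35
eef_pos: [0.5597, -0.2131, 0.2307]
tcp_rot: [-0.0, 0.988, 0.153, -0.001]
wrist_force: [0.4, -0.6, -0.6]
width: 0.0855
grasp_force: 0.0
```

Call:
jog_arm(
  deltas=[0,0,0,0.002,0,-0.1333,0,0,0,0,0,0,-0.1333,0,0,0,0,0,0,-0.1333,0,0,0,0,0,0,-0.0833,0,0,0,0,0,0,-0.05,0,0,0,0,0,0,0,0,0,0,0,0,0,0,0],
)

```text
t: 2.22
eef_pos: [0.5612, -0.2137, 0.073]
tcp_rot: [0.001, 0.988, 0.153, 0.001]
wrist_force: [0.6, -0.5, 0.5]
width: 0.0855
grasp_force: 0.0
```

Call:
jog_arm(
  deltas=[0,0,0,0,0,-0.004,0.5,0,0,0,0,0,0,0.8,0,0,0,0,0,0,1,0,0,0,0,0,0,1,0,0,0,0,0,0,1,0,0,0,0,0,0,1,0,0,0,0,0,0,1,0,0,0,0,0,0,1],
)

```text
t: 3.22
eef_pos: [0.5606, -0.2131, 0.0701]
tcp_rot: [0.0, 0.988, 0.153, -0.0]
wrist_force: [-0.9, -1.7, -0.7]
width: 0.0151
grasp_force: 60.3
```

Call:
jog_arm(
  deltas=[0,0,0,0,0,0.05,1,0,0,0,0,0,0.1,1,0,0,0,0,0,0.13,1,0,0,0,0,0,0.13,1,0,0,0,0,0,0.1,1,0,0,0,0,0,0.04,1,0,0,0,0,0,0,1],
)

```text
t: 4.1
eef_pos: [0.5608, -0.213, 0.2356]
tcp_rot: [0.0, 0.988, 0.153, 0.0]
wrist_force: [0.0, 0.5, -3.5]
width: 0.0153
grasp_force: 60.0
```

Call:
jog_arm(
  deltas=[0,0,-0.0186,-0.0259,0.1501,0,1,0,0,-0.0186,-0.0259,0.1501,0,1,0,0,-0.0186,-0.0259,0.1501,0,1,0,0,-0.0186,-0.0259,0.1501,0,1,0,0,-0.0186,-0.0259,0.1501,0,1,0,0,-0.0186,-0.0259,0.1501,0,1,0,0,-0.0186,-0.0259,0.1501,0,1,0,0,-0.0186,-0.0259,0.1501,0,1,0,0,-0.0186,-0.0259,0.1501,0,1,0,0,-0.0186,-0.0259,0.1501,0,1],
)

```text
t: 5.35
eef_pos: [0.4819, 0.2385, 0.2327]
tcp_rot: [0.001, 0.99, -0.139, -0.002]
wrist_force: [0.9, -0.3, -3.8]
width: 0.0154
grasp_force: 60.5
```

Call:
jog_arm(
  deltas=[0,0,0,0,0,0,1,0,0,0,0,0,0,1,0,0,0,0,0,0,1,0,0,0,0,0,0,1],
)

```text
t: 5.85
eef_pos: [0.4832, 0.2363, 0.235]
tcp_rot: [0.0, 0.99, -0.139, -0.0]
wrist_force: [-0.2, 0.3, -3.5]
width: 0.0153
grasp_force: 60.7
```

Call:
jog_arm(
  deltas=[0,0,0,0,0,-0.08,1,0,0,0,0,0,-0.1,1,0,0,0,0,0,-0.08,1,0,0,0,0,0,-0.03,1,0,0,0,0,0,0,1,0,0,0,0,0,0,1,0,0,0,0,0,0,1],
)

```text
t: 6.72
eef_pos: [0.4835, 0.2375, 0.1495]
tcp_rot: [-0.001, 0.99, -0.138, 0.001]
wrist_force: [-0.2, 0.7, -3.0]
width: 0.0155
grasp_force: 60.7
```

Run:
```python
from h import *
th=np.radians(-15.92); ex=np.array([np.cos(th),np.sin(th)]); ey=np.array([-ex[1],ex[0]]); o=np.array([.57044,.2160])
e=manip.observe()["eef_pos"]; print("tcp loc",(e[:2]-o)@ex,(e[:2]-o)@ey,e[2])
for n in("top","side"):
    c=manip.capture(n); np.savez(f"{n}1.npz",**c); p=cloud(c)
    cv2.imwrite(f"pics/{n}1.png",cv2.convertScaleAbs(c["img"][140:290,130:330] if n=="top" else c["img"][260:400,160:360],alpha=2).repeat(3,0).repeat(3,1))
    L=np.stack([(p[...,:2]-o)@ex,(p[...,:2]-o)@ey,p[...,2]],-1)
    for z0,z1 in((.125,.15),(.15,.162)):
        q=L[(L[...,0]>-.072)&(L[...,0]<-.045)&(abs(L[...,1])<.06)&(L[...,2]>z0)&(L[...,2]<z1)]
        if len(q)>5: print(n,z0,len(q),"y",np.percentile(q[:,1],[2,98]).round(4),"x",np.percentile(q[:,0],[2,98]).round(4),"zmax",q[:,2].max().round(4),cv2.minAreaRect((q[:,:2]*1000).astype(np.float32)))
    q=L[(abs(L[...,0])<.008)&(abs(L[...,1])<.06)&(L[...,2]>.1)&(L[...,2]<.153)]; print(n,"plate y",np.percentile(q[:,1],[.5,99.5]),"zmax",q[:,2].max())
```

```text
tcp loc -0.08950293243682948 -0.0032084353000809635 0.14947443493417106
top 0.125 46 y [-0.0379  0.0181] x [-0.071  -0.0488] zmax 0.1498 ((-60.23032760620117, -9.614568710327148), (56.87493133544922, 22.30957794189453), 89.37479400634766)
top 0.15 51 y [-0.037   0.0012] x [-0.0699 -0.0604] zmax 0.1615 ((-66.11383056640625, -17.131113052368164), (11.497604370117188, 40.26451873779297), 0.18850989639759064)
top plate y [-0.04148061  0.0347117 ] zmax 0.15241370293811873
side 0.125 57 y [0.0169 0.0329] x [-0.0647 -0.0502] zmax 0.1491 ((-57.540626525878906, 25.465835571289062), (15.856877326965332, 15.935707092285156), 7.139774799346924)
side 0.15 20 y [0.0262 0.0324] x [-0.0648 -0.0596] zmax 0.1585 ((-62.244117736816406, 28.920780181884766), (7.006741046905518, 5.2566375732421875), 86.62277221679688)
side plate y [-0.04091008  0.03509632] zmax 0.15224414186853807
```

View pics/side1.png

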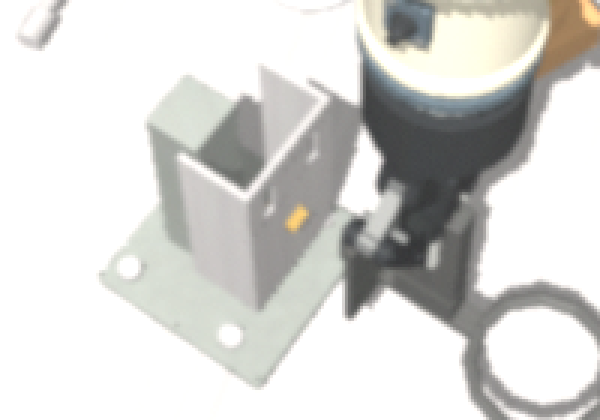

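The side crop shows the bracket upright and square in front of the plate, claws facing the slots, with the nose at (297,217). Next I approach to just short of contact.

Call:
jog_arm(
  deltas=[0,0,0,-0.0006,-0.0022,-0.0067,1,0,0,0,0.0321,-0.0091,0,1,0,0,0,0.0321,-0.0091,0,1,0,0,0,0.0321,-0.0091,0,1,0,0,0,0.0321,-0.0091,0,1,0,0,0,0,0,0,1,0,0,0,0,0,0,1,0,0,0,0,0,0,1],
)

```text
t: 7.82
eef_pos: [0.521, 0.2259, 0.1461]
tcp_rot: [-0.0, 0.99, -0.138, -0.0]
wrist_force: [-0.1, 0.8, -3.3]
width: 0.0152
grasp_force: 60.8
```

Call:
jog_arm(
  deltas=[0,0,0,0.0064,-0.0018,0,1,0,0,0,0.0064,-0.0018,0,1,0,0,0,0.0032,-0.0009,0,1,0,0,0,0,0,0,1,0,0,0,0,0,0,1],
)

```text
t: 8.45
eef_pos: [0.5261, 0.2244, 0.1461]
tcp_rot: [0.0, 0.99, -0.138, -0.0]
wrist_force: [-0.9, 0.4, -3.4]
width: 0.0152
grasp_force: 60.8
```

Call:
jog_arm(
  deltas=[0,0,0,0.0032,-0.0009,0,1,0,0,0,0.0032,-0.0009,0,1,0,0,0,0.0032,-0.0009,0,1,0,0,0,0.0032,-0.0009,0,1,0,0,0,0,0,0,1],
)

```text
t: 9.07
eef_pos: [0.53, 0.2232, 0.1461]
tcp_rot: [0.0, 0.99, -0.138, -0.0]
wrist_force: [-0.5, -0.1, -3.4]
width: 0.0152
grasp_force: 60.8
```

Call:
jog_arm(
  deltas=[0,0,0,0.0032,-0.0009,0,1,0,0,0,0,0,0,1],
)

```text
t: 9.32
eef_pos: [0.5309, 0.223, 0.1461]
tcp_rot: [-0.0, 0.99, -0.138, 0.0]
wrist_force: [-0.6, 0.1, -3.6]
width: 0.0152
grasp_force: 60.8
```

Call:
jog_arm(
  deltas=[0,0,0,0.0032,-0.0009,0,1,0,0,0,0,0,0,1],
)

```text
t: 9.57
eef_pos: [0.5319, 0.2227, 0.1461]
tcp_rot: [0.0, 0.99, -0.138, -0.0]
wrist_force: [0.4, 0.4, -3.4]
width: 0.0154
grasp_force: 60.8
```

Call:
jog_arm(
  deltas=[0,0,0,0.0032,-0.0009,0,1,0,0,0,0.0032,-0.0009,0,1,0,0,0,0,0,0,1],
)

```text
t: 9.95
eef_pos: [0.5338, 0.2222, 0.1461]
tcp_rot: [0.0, 0.99, -0.138, -0.0]
wrist_force: [-0.5, 0.8, -2.8]
width: 0.0154
grasp_force: 60.8
```

Call:
jog_arm(
  deltas=[0,0,0,0.0032,-0.0009,0,1,0,0,0,0.0032,-0.0009,0,1,0,0,0,0,0,0,1],
)

```text
t: 10.32
eef_pos: [0.5358, 0.2216, 0.1461]
tcp_rot: [0.0, 0.99, -0.138, 0.0]
wrist_force: [-0.3, 1.3, -3.2]
width: 0.015
grasp_force: 60.8
```

Call:
jog_arm(
  deltas=[0,0,0,0.0032,-0.0009,0,1,0,0,0,0.0032,-0.0009,0,1,0,0,0,0,0,0,1],
)

```text
t: 10.7
eef_pos: [0.5377, 0.2211, 0.1461]
tcp_rot: [0.0, 0.99, -0.138, 0.0]
wrist_force: [0.6, 0.5, -2.5]
width: 0.0149
grasp_force: 60.8
```

Call:
jog_arm(
  deltas=[0,0,0,0.0032,-0.0009,0,1,0,0,0,0,0,0,1],
)

```text
t: 10.95
eef_pos: [0.5386, 0.2208, 0.1461]
tcp_rot: [-0.0, 0.99, -0.138, 0.0]
wrist_force: [-0.2, 0.3, -2.9]
width: 0.0155
grasp_force: 60.8
```

Call:
jog_arm(
  deltas=[0,0,0,0.0032,-0.0009,0,1,0,0,0,0,0,0,1],
)

```text
t: 11.2
eef_pos: [0.5396, 0.2206, 0.1461]
tcp_rot: [0.0, 0.99, -0.138, -0.0]
wrist_force: [-0.2, -0.2, -3.7]
width: 0.0154
grasp_force: 60.8
```

Call:
jog_arm(
  deltas=[0,0,0,0.0016,-0.00045,0,1,0,0,0,0,0,0,1],
)

```text
t: 11.45
eef_pos: [0.54, 0.2204, 0.1461]
tcp_rot: [0.0, 0.99, -0.138, -0.0]
wrist_force: [0.0, 1.0, -2.3]
width: 0.0154
grasp_force: 60.8
```

Call:
jog_arm(
  deltas=[0,0,0,0.0016,-0.00045,0,1,0,0,0,0,0,0,1],
)

```text
t: 11.7
eef_pos: [0.5402, 0.2204, 0.1461]
tcp_rot: [-0.0, 0.99, -0.138, -0.0]
wrist_force: [-2.3, 0.9, -3.4]
width: 0.0155
grasp_force: 60.8
```

Call:
jog_arm(
  deltas=[0,0,0,0.0016,-0.00045,0,1,0,0,0,0,0,0,1],
)

```text
t: 11.95
eef_pos: [0.5402, 0.2204, 0.146]
tcp_rot: [0.0, 0.99, -0.138, -0.001]
wrist_force: [-5.6, 1.4, -2.4]
width: 0.0153
grasp_force: 60.9
```

Call:
jog_arm(
  deltas=[0,0,0,0,0,-0.0067,1,0,0,0,0,0,-0.0067,1,0,0,0,0,0,0,1],
)

```text
t: 12.32
eef_pos: [0.5404, 0.2209, 0.1433]
tcp_rot: [-0.001, 0.99, -0.138, -0.0]
wrist_force: [-6.0, 3.0, 1.8]
width: 0.0153
grasp_force: 61.7
```

Call:
jog_arm(
  deltas=[0,0,0,0,0,-0.0067,1,0,0,0,0,0,-0.0067,1,0,0,0,0,0,0,1],
)

```text
t: 12.7
eef_pos: [0.5401, 0.221, 0.1385]
tcp_rot: [-0.001, 0.99, -0.138, -0.001]
wrist_force: [-4.8, 2.1, -1.8]
width: 0.0153
grasp_force: 61.2
```

Call:
jog_arm(
  deltas=[0,0,0,0,0,-0.005,1,0,0,0,0,0,-0.005,1,0,0,0,0,0,0,1],
)

```text
t: 13.08
eef_pos: [0.54, 0.2207, 0.1348]
tcp_rot: [-0.0, 0.99, -0.138, -0.001]
wrist_force: [-4.9, 1.4, -2.6]
width: 0.0152
grasp_force: 61.2
```

Call:
jog_arm(
  deltas=[0,0,0,0,0,-0.0033,1,0,0,0,0,0,-0.0033,1,0,0,0,0,0,0,1],
)

```text
t: 13.45
eef_pos: [0.54, 0.2207, 0.1329]
tcp_rot: [-0.0, 0.99, -0.138, -0.001]
wrist_force: [-5.2, 1.2, -2.6]
width: 0.0151
grasp_force: 61.1
```

Call:
jog_arm(
  deltas=[0,0,0,0,0,-0.0033,1,0,0,0,0,0,-0.0033,1,0,0,0,0,0,0,1],
)

```text
t: 13.82
eef_pos: [0.5405, 0.2204, 0.1309]
tcp_rot: [-0.0, 0.99, -0.138, -0.001]
wrist_force: [-4.8, 1.6, -3.6]
width: 0.0157
grasp_force: 61.0
```

Call:
jog_arm(
  deltas=[0,0,0,0,0,-0.0033,1,0,0,0,0,0,0,1],
)

```text
t: 14.08
eef_pos: [0.5406, 0.2205, 0.1304]
tcp_rot: [-0.0, 0.99, -0.138, -0.0]
wrist_force: [-6.4, 1.3, -1.6]
width: 0.0153
grasp_force: 61.4
```

Call:
jog_arm(
  deltas=[0,0,0,0,0,-0.0023,1,0,0,0,0,0,0,1],
)

```text
t: 14.32
eef_pos: [0.5406, 0.2205, 0.1303]
tcp_rot: [-0.0, 0.99, -0.138, -0.0]
wrist_force: [-7.5, 1.5, 1.7]
width: 0.0153
grasp_force: 61.5
```

Call:
jog_arm(
  deltas=[0,0,0,0,0,-0.0023,1,0,0,0,0,0,0,1],
)

```text
t: 14.58
eef_pos: [0.5406, 0.2205, 0.1303]
tcp_rot: [-0.0, 0.99, -0.138, 0.0]
wrist_force: [-8.8, 0.6, 2.4]
width: 0.0157
grasp_force: 61.9
```

Run:
```python
from h import *
c=manip.capture("side"); cv2.imwrite("pics/side2.png",cv2.resize(cv2.convertScaleAbs(c["img"][270:390,180:340],alpha=2),None,fx=5,fy=5))
print(manip.observe()["eef_pos"],manip.observe()["wrist_force"])
```

```text
[0.5405884  0.22049697 0.13026474] [-9.08077915  0.11993331  3.74735287]
```

View pics/side2.png

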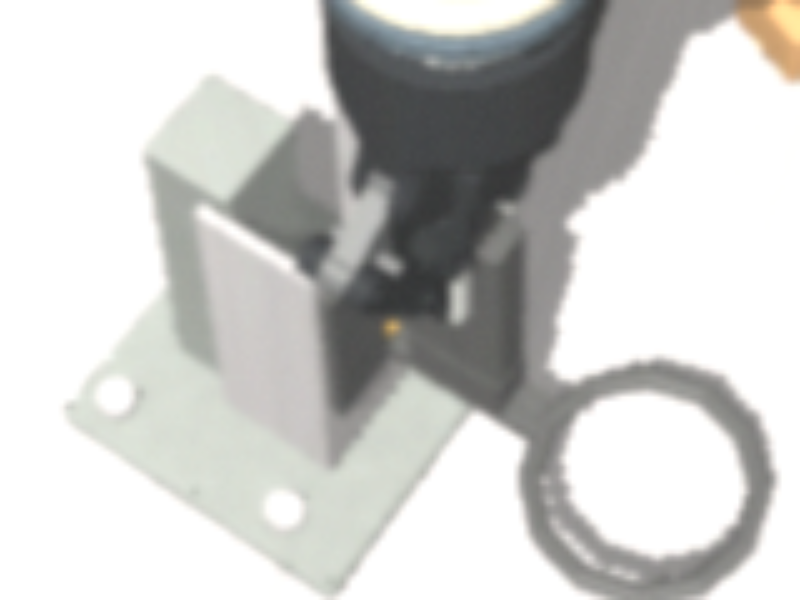

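The side crop shows the bracket flat against the plate. The brass nose shows through the window at (392,326), and z stopped exactly at the seat height. Next I unload and release.

Call:
jog_arm(
  deltas=[0,0,0,-0.0026,0.0007,0.003,1,0,0,0,0,0,0,0.7,0,0,0,0,0,0,0.4,0,0,0,0,0,0,0,0,0,0,0,0,0,0,0,0,0,0,0,0,0],
)

```text
t: 15.38
eef_pos: [0.5403, 0.2203, 0.1297]
tcp_rot: [-0.0, 0.99, -0.138, 0.0]
wrist_force: [0.6, 0.2, 0.1]
width: 0.0852
grasp_force: 0.0
```

Call:
jog_arm(
  deltas=[0,0,0,0,0,0,0,0,0,0,0,0,0.03,0,0,0,0,0,0,0.08,0,0,0,0,0,0,0.13,0,0,0,0,0,0,0.13,0,0,0,0,0,0,0.1,0,0,0,0,0,0,0,0,0,0,0,0,0,0,0],
)

```text
t: 16.38
eef_pos: [0.5401, 0.2204, 0.2699]
tcp_rot: [0.0, 0.99, -0.138, -0.0]
wrist_force: [0.3, -0.4, 0.5]
width: 0.0855
grasp_force: 0.0
```

Run:
```python
from h import *
th=np.radians(-15.92); ex=np.array([np.cos(th),np.sin(th)]); ey=np.array([-ex[1],ex[0]]); o=np.array([.57044,.2160])
c=manip.capture("side"); cv2.imwrite("pics/side3.png",cv2.resize(cv2.convertScaleAbs(c["img"][270:390,180:340],alpha=2),None,fx=5,fy=5))
p=cloud(c); L=np.stack([(p[...,:2]-o)@ex,(p[...,:2]-o)@ey,p[...,2]],-1)
q=L[(L[...,0]>-.06)&(L[...,0]<-.008)&(abs(L[...,1])<.03)&(L[...,2]>.155)&(L[...,2]<.18)]
print(len(q),"web top z",np.median(q[:,2]),cv2.minAreaRect((q[:,:2]*1000).astype(np.float32)))
```

```text
358 web top z 0.167344831054271 ((-31.419260025024414, -2.340836524963379), (44.77486038208008, 17.323793411254883), 1.6573671102523804)
```

View pics/side3.png

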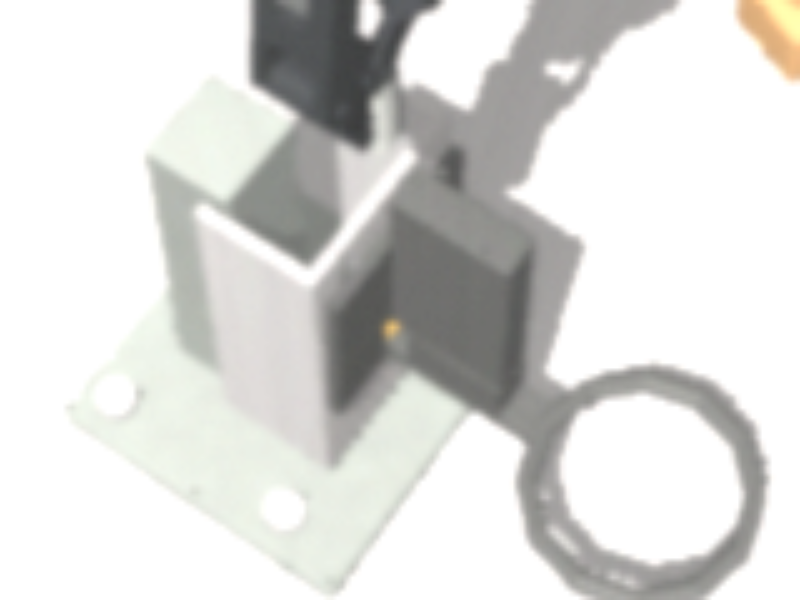

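The bracket hangs square and released, with the brass nose through the window at (392,328) and the gripper clear above.

```bash
python3 -c "
from plant import manip; print(manip.close_job())"
```

```text
the job is handed in; nothing more can be done
None
```

The bracket is hooked into both slots and pressed fully home, the brass catch shows through its window, and the gripper has let go and is clear. I handed the job in at about 16 s; wrist force peaked around 10 N in the readings and no verdict came back.

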